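# Isolate the arc-lamp relay unit and fit its relays

## Robot

A 7-joint arm with a two-finger parallel gripper is mounted at the origin on the work surface. World frame = base frame: x ahead of the robot, y to its left, z up, the work surface at z = 0. Lengths are in m, angles in rad, forces in N, time in s.
With the tool pointing down it reaches from about 0.35 to 0.9 m from the base axis. Payload 8.1 kg.
Tool frame: the origin (TCP) lies at the very end of the fingers, on their centre line; the grasp point (between the pads) lies grip_point_offset behind it (grip_point_offset is the distance from the TCP to the grasp point, in m); z points along the fingers, y is the direction in which the jaws open and shut (so a half turn about z gives the same grasp; the last joint's range is limited). The gripper opens to 92 mm and grips with 3 to 60 N. Pads are 19 mm wide; open, the fingers measure 130 mm over their backs; the gripper's body (75 mm by 190 mm) begins 47 mm behind the grasp point.
Start: joints at [-1.312, 0.434, 0.025, 1.573, -0.012, 1.134, -0.075], TCP at [0.221, 0.585, 0.227] pointing down, gripper open.
Joint ranges: [-2.62, 2.62], [-0.44, 2.09], [-1.27, 1.32], [0.08, 2.57], [-1.32, 4.46], [0.12, 2], [-2.74, 2.74]. Speed limits (rad/s): [2.22, 2.22, 3.01, 3.01, 3.14, 3.14, 3.14].

## Interface

Orientations are given as a rotation vector (axis times angle).
In Python, from cell import * gives the robot as it stands.
- The arm moves only by the tool drive_tool, never from a script. Its argument "increments" is a list of rows, each an object of numbers: "grip": the gripper's target within -1 to 1 (shut at 1, half-way at 0, fully open at -1); "tx", "ty", "tz": the shift along the world's x, y, z normalised to -1 to 1, where 1 is 400 mm; "turn": the turn about the world's z normalised to -1 to 1, where 1 is 60 degrees. In form: [{"grip": .., "tx": .., "ty": .., "tz": .., "turn": ..}, ...]. A call has 1 to 20 rows; each row is the pose to reach, as a shift and turn from the pose measured when the call began; what a row does not reach only later rows make up. A row lasts 1/10 s, in which the tool goes at most 50 mm and 8.59 degrees, less where a joint would pass 70% of its speed; a pose out of reach is approached as far as the arm can. A call with a number of a shift or a turn outside -1 to 1 is refused whole. A call with a gripper value outside its range is refused whole. The fingers move at their own pace and stop on an object; "newtons" is the grip in N (left out, the last holds). Time passes only in rows, so rows that repeat a pose let the fingers close. It gives the time, the measured TCP pose, the force and the opening at its end, in the units of the state.
- observe(): the state, without advancing time (a new reading comes with each control period).
- get_image(name): name is "side" or "top" or "wrist"; returns the picture (420x560x3 uint8, red, green, blue); there is no depth.
- camera_info(name): a dict with "fx", "fy", "cx", "cy" (pixels), "eye" and "rotation" of the camera in the world; the wrist camera has in their place "hand_eye" (4x4, takes a point from camera to tool coordinates, whose origin is the TCP and whose axes are the flange's). Camera axes: x right, y down, z forward; pixel columns grow to the right and rows downward; lengths in m; the calibration is good to about 2 mm. A picture is of the moment at which its call begins: read the wrist's pose just before it. camera_info takes no time and is no camera call.
- sign_off(): hands the job in, once; it reports no verdict.
The state is a dict: "clock": time; "joints": joint angles; "dq": joint speeds; "joint_efforts": joint torques, N m; "position": TCP position; "ee_rot": TCP orientation; "force": force on the tool from outside, world axes, zero at the start; "ft_torque": the same for the moment, N m; "width": opening from 0.0 (shut) to 1.0 (fully open).
Only numpy, scipy, OpenCV 4.12 (cv2) and the standard library are available. Lean on these libraries where they do the work, as an engineer would, in place of code of your own. Each camera call takes 0.05 s, during which the arm holds its last target. There are 200 camera calls.

## Task

Fit the relays that stand on the optical table into the lamp's relay unit: slide the thumb latch sideways, away from the cover, so that the cover springs open, and before any relay goes in, isolate the unit: push the red fuse carrier in until it springs up, pull it out and leave it in the dark tray. Then press every relay that is there fully home in the socket of its own colour, and push the cover shut until it latches. Leave everything else on the table where it is.

Things in the scene. Friction and masses are not known exactly. Their poses are not given: they have to be found in the camera images.
- unit: relay unit, cream box fixed to the table, 266 (its x) x 222 (its y) x 100 mm high. Origin: on the table under the middle of the relay compartment; x along the row of fuse bay and sockets, y from latch side to hinge side. Compartment under the cover: inside x -127..127, y -68..66 mm, floor 8, walls 94 mm high. Beside it (y -150..-68 mm) a flat top, 100 mm high, carries the thumb latch.
- latch (a joint): thumb latch, m: 0 at rest (tongue over the cover's catch), grows to 0.012 as the tab is slid sideways to the unit's -y, away from the cover; a spring (1.5 to 3 N) returns it. From about 0.008 the cover is free. The tongue is ramped: pressing the cover shut pushes it aside and it snaps back by itself.
- latch_tab (a point): centre of the top of the latch's black ribbed tab, at x = 0, y = -112, z = 113 mm in the unit at rest. The tab is 36 (unit x) x 14 (unit y) x 13 mm high and stands on the flat top: 37 mm of flat lie between tab and cover, 31 mm beyond the tab.
- cover (a joint): cover's hinge, rad: 0 closed, grows as it opens, 1.95 fully open (22 degrees past upright, leaning outwards). A damped spring throws it open within 2 s of release and keeps it open; about 3 N at the edge swings it down, 6 to 12 N press it past the latch tongue with a click. It does not stay half closed.
- cover_hinge (a point): middle of the hinge line, which runs along the unit's x at y = 72, z = 98 mm in the unit; the cover turns about it
- cover_edge (a point): middle of the cover's free edge on its outer face, 140 mm from the hinge line; closed: y = -68, z = 100 mm in the unit. The cover is a flat off-white sheet 264 (x) x 138 x 5 mm with black vent dots; closed, its outer face looks up. On its inner side a steel strike 17 mm deep stands at the middle of the edge.
- fuse_carrier: red fuse carrier, 64 mm long, 0.11 kg: shaft 24 (its x) x 28 (its y) x 42 mm, above it the grip head 36 (x) x 28 (y) x 22 mm. Origin: centre of the shaft's underside, z up to the head. Starts latched upright in the bay, origin at x = -102, y = 0, z = 20 mm in the unit, same axes. Pushed down 6 to 8 mm (6 to 10 N) and let go, it springs up 16 mm and then lifts straight out.
- carrier_mid (a point): point on the carrier's axis 35 mm above its origin, about its middle. The top face of the grip head lies 64 mm above the origin: z = 84 mm in the unit while latched (it cannot be pulled then), 100 mm when released and sprung up.
- bay (a point): centre of the mouth of the fuse bay (the end of the row at the unit's -x, red markers on both y sides), 52 mm above the unit's underside; well 26 (unit x) x 30 (unit y) mm
- socket_blue (a point): centre of the mouth of the blue socket (next to the bay, x = -53 mm in the unit), z = 30 mm in the unit, in the top of the black strip; axes as the unit's; blue markers on its y sides. Hole 38.5 (x) x 30.5 (y) mm. 7.5 mm down the foot meets stiff contacts that yield 5.5 mm to 5 N, not to a relay's weight, and stay down; fully home the white block sits on the strip, foot 13 mm below the mouth.
- socket_yellow (a point): centre of the mouth of the yellow socket (second from the bay, x = -3 mm), z = 30 mm in the unit, in the top of the black strip; axes as the unit's; yellow markers on its y sides. Hole 38.5 (x) x 30.5 (y) mm. 7.5 mm down the foot meets stiff contacts that yield 5.5 mm to 5 N, not to a relay's weight, and stay down; fully home the white block sits on the strip, foot 13 mm below the mouth.
- socket_green (a point): centre of the mouth of the green socket (third, x = 47 mm), z = 30 mm in the unit, in the top of the black strip; axes as the unit's; green markers on its y sides. Hole 38.5 (x) x 30.5 (y) mm. 7.5 mm down the foot meets stiff contacts that yield 5.5 mm to 5 N, not to a relay's weight, and stay down; fully home the white block sits on the strip, foot 13 mm below the mouth.
- socket_violet (a point): centre of the mouth of the violet socket (far end, x = 97 mm), z = 30 mm in the unit, in the top of the black strip; axes as the unit's; violet markers on its y sides. Hole 38.5 (x) x 30.5 (y) mm. 7.5 mm down the foot meets stiff contacts that yield 5.5 mm to 5 N, not to a relay's weight, and stay down; fully home the white block sits on the strip, foot 13 mm below the mouth.
- relay_blue: plug-in relay: white block 44 (its x) x 36 (its y) x 52 mm, blue band round its top, black plug foot 36 (x) x 28 (y) x 13 mm below it (last 4 mm 1.5 mm slimmer a side). 65 mm tall, 0.11 kg, starts standing on its foot. Origin: centre of the foot's underside; z up to the blue top. Goes in the blue socket, either way round. May be absent.
- relay_yellow: plug-in relay: white block 44 (its x) x 36 (its y) x 52 mm, yellow band round its top, black plug foot 36 (x) x 28 (y) x 13 mm below it (last 4 mm 1.5 mm slimmer a side). 65 mm tall, 0.11 kg, starts standing on its foot. Origin: centre of the foot's underside; z up to the yellow top. Goes in the yellow socket, either way round. May be absent.
- relay_green: plug-in relay: white block 44 (its x) x 36 (its y) x 52 mm, green band round its top, black plug foot 36 (x) x 28 (y) x 13 mm below it (last 4 mm 1.5 mm slimmer a side). 65 mm tall, 0.11 kg, starts standing on its foot. Origin: centre of the foot's underside; z up to the green top. Goes in the green socket, either way round. May be absent.
- relay_violet: plug-in relay: white block 44 (its x) x 36 (its y) x 52 mm, violet band round its top, black plug foot 36 (x) x 28 (y) x 13 mm below it (last 4 mm 1.5 mm slimmer a side). 65 mm tall, 0.11 kg, starts standing on its foot. Origin: centre of the foot's underside; z up to the violet top. Goes in the violet socket, either way round. May be absent.
- tray: dark open tray standing loose on the table, 0.5 kg, 160 (its x) x 120 (its y) x 32 mm high, wall and floor 4 mm. Origin: centre of its underside. The carrier may stand or lie in it.
- hex_driver: bystander, leave it: orange-handled hex driver, 170 mm long, lying; origin at the centre of its underside
- lens_cap: bystander, leave it: round black lens cap, 60 mm across, 14 mm high; origin at the centre of its underside
- pedestal: bystander, leave it: steel pedestal post, 44 mm foot, 58 mm high; origin at the centre of its underside
- filter_box: bystander, leave it: small wooden filter box, 55 x 75 x 28 mm; origin at the centre of its underside
- lens_mount: bystander, leave it: black post with a round lens, 123 mm high, bolted down; origin at the centre of its underside
- iris_mount: bystander, leave it: black post with a small round iris, 106 mm high, bolted down; origin at the centre of its underside

How it is judged:
By the outcome, as a careful person would: the job done as asked, in the order asked, and still so for the second after the job is handed in, with the robot touching nothing.
Of relay_blue, relay_yellow, relay_green, relay_violet only 3 to 4 are there at a start; the rules pass over those that are not, and their reading is None.
At some moment in a run one of tray may be knocked a few centimetres aside while the robot is not near it.
Once in a run the grip may slacken for a moment while it holds something.
It also fails if it takes over 210 s, if anything falls off the work surface, if the arm or the gripper's body presses on something with over 40 N, if the wrist force passes 120 N, or if a joint passes its speed limit or range.

## Working session

There is one attempt and no reset: what is moved stays moved. The work goes in short steps, Python scripts to look and compute and a tool call to move; the robot and the scene stay as the last step left them, time stands still between calls to the robot, and variables do not carry over. Pictures are saved under pics/ and viewed, about 12 in all and at most 16, crops included, and the job is handed in when it is done.

Besides the shell and the picture viewer there is one more tool, called by a JSON object that holds its "fn" and its "kwargs". drive_tool: Moves the arm, as the interface text tells. Its arguments: {"type":"object","properties":{"increments":{"type":"array","items":{"type":"object","properties":{"grip":{"type":"number"},"tx":{"type":"number"},"ty":{"type":"number"},"tz":{"type":"number"},"turn":{"type":"number"}}}},"newtons":{"type":"number"}},"required":["increments"]}

```bash
mkdir -p pics; ls
python3 - <<'E'
from cell import *
import cv2
s=observe();print(s)
for n in("top","side","wrist"):
    print(n,camera_info(n)); cv2.imwrite(f"pics/{n}0.png",cv2.resize(get_image(n)[:,:,::-1],(784,588),interpolation=cv2.INTER_CUBIC))
E
```

```text
pics
{'clock': 0.0, 'joints': array([-1.31159063,  0.43525321,  0.0249587 ,  1.57409743, -0.01158443,
        1.13398928, -0.07506504]), 'dq': array([-0.00188345, -0.00131514, -0.00058184,  0.00096177, -0.00060019,
        0.00092182, -0.00062594]), 'joint_efforts': array([-1.21255263e-03, -6.67855453e+01,  9.84328799e-01, -3.14454138e+01,
       -6.07521040e-02,  4.31434333e-02,  1.68864899e-04]), 'position': array([0.22109709, 0.58403957, 0.2259259 ]), 'ee_rot': array([-5.65227399e-01, -3.09018837e+00,  2.50819923e-03]), 'force': array([ 0.05265257,  0.55726741, -0.59582122]), 'ft_torque': array([-0.04168669, -0.03111307,  0.03331727]), 'width': 1.0002611287762593}
top {'fx': 394.2481236725815, 'fy': 394.2481236725815, 'cx': 282.4919541392196, 'cy': 210.91596591569723, 'eye': array([ 0.36514608, -0.00937595,  1.02134061]), 'rotation': array([-2.14121154,  2.10094707, -0.17951338])}
side {'fx': 492.5450463991032, 'fy': 492.5450463991032, 'cx': 281.8242120587445, 'cy': 202.295137626174, 'eye': array([ 0.21296196, -0.75219155,  1.06398414]), 'rotation': array([-2.40677271,  0.47339099, -0.19327504])}
wrist {'fx': 365.0118168999905, 'fy': 365.0118168999905, 'cx': 277.9575374623744, 'cy': 209.9493675430245, 'hand_eye': array([[-1.39481658e-03, -9.54130163e-01, -2.99388857e-01,
         8.06896742e-02],
       [ 9.99998993e-01, -1.40894793e-03, -1.68661785e-04,
        -5.61955821e-04],
       [-2.60898014e-04, -2.99388790e-01,  9.54131167e-01,
        -1.58696412e-01],
       [ 0.00000000e+00,  0.00000000e+00,  0.00000000e+00,
         1.00000000e+00]])}
```

View pics/top0.png

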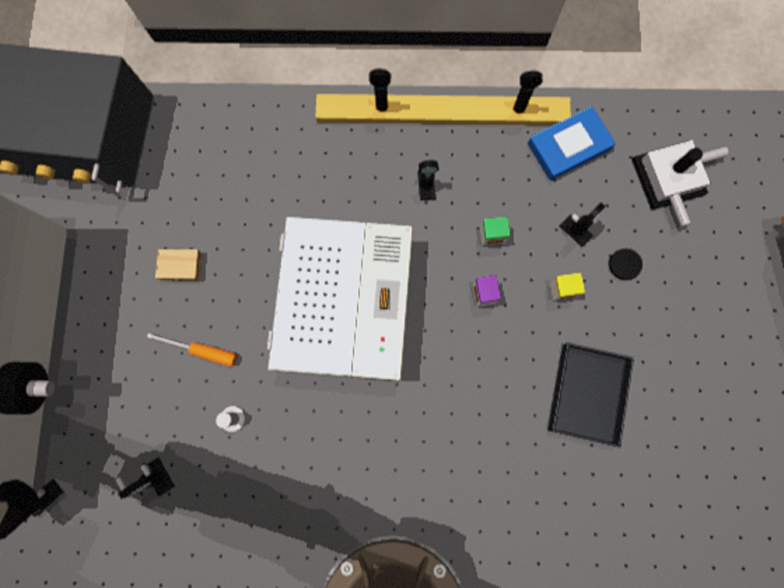

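View pics/side0.png

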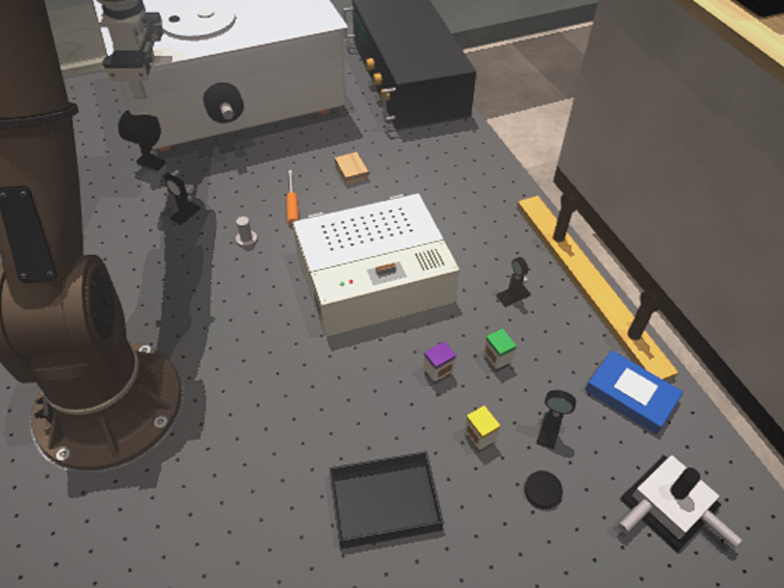

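Top view: the unit is at (270–412, 218–380), with the latch at (384,298). The relays are green (496,230), violet (487,290) and yellow (570,286), with no blue one. The tray is at (591,394). Next I'll enlarge the view to measure.

```bash
python3 - <<'E'
from cell import *
import cv2
im=get_image("top")[:,:,::-1].copy(); cv2.imwrite("pics/top_raw.png",im)
c=im[145:325,185:460]
cv2.imwrite("pics/topc.png",cv2.resize(c,None,fx=2.9,fy=2.9,interpolation=cv2.INTER_CUBIC))
E
cat > h.py <<'E'
import numpy as np
from scipy.spatial.transform import Rotation as R
from cell import *
def ray(n,u,v):
    i=camera_info(n)
    if n=="wrist":
        s=observe();Rt=R.from_rotvec(s["ee_rot"]).as_matrix();H=i["hand_eye"]
        Rm=Rt@H[:3,:3];e=s["position"]+Rt@H[:3,3]
    else:
        Rm=R.from_rotvec(i["rotation"]).as_matrix();e=i["eye"]
    return e,Rm@np.array([(u-i["cx"])/i["fx"],(v-i["cy"])/i["fy"],1]),i,Rm
def px(n,u,v,z):
    e,d,_,_=ray(n,u,v); return e+d*(z-e[2])/d[2]
def proj(n,P):
    e,_,i,Rm=ray(n,0,0); q=(np.asarray(P)-e)@Rm
    return np.c_[q[...,0]/q[...,2]*i["fx"]+i["cx"],q[...,1]/q[...,2]*i["fy"]+i["cy"]]
E
```

```text
(no output)
```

View pics/topc.png

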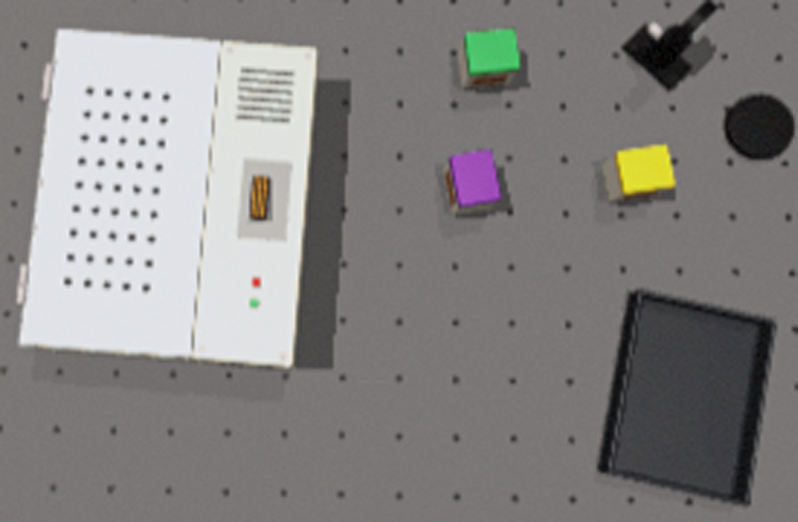

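The crop shows the unit's top corners at (317,47), (291,367), (20,346) and (57,29), the tab at (260,197), and three relay tops. I'll convert these to world positions.

Run:
```python
from h import *
import cv2
im=cv2.imread("pics/top_raw.png")
f=lambda u,v:(u/2.9+185-.3,v/2.9+145-.3)
C=np.array([px("top",*f(u,v),.1)[:2] for u,v in[(317,47),(291,367),(20,346),(57,29)]])
M=np.array([[.133,-.150],[-.133,-.150],[-.133,.071],[.133,.071]])
r,_=R.align_vectors(np.c_[C-C.mean(0),np.zeros(4)],np.c_[M-M.mean(0),np.zeros(4)])
A=r.as_matrix()[:2,:2];o=C.mean(0)-A@M.mean(0)
print("unit",o,r.as_rotvec(degrees=True)[2],"res",(C-(M@A.T+o))*1000)
print("tab",px("top",*f(260,197),.113),A@[0,-.112]+o)
hsv=cv2.cvtColor(im,cv2.COLOR_BGR2HSV)
for n,lo,hi in[("green",55,80),("violet",135,155),("yellow",25,35)]:
    m=cv2.inRange(hsv,(lo,120,130),(hi,255,255));m[:, :300]=0;m[250:]=0;m[:140]=0
    k,l,st,ce=cv2.connectedComponentsWithStats(m);j=1+np.argmax(st[1:,4])
    p=np.argwhere(l==j)[:,::-1]
    w=np.array([px("top",*q,.065)[:2] for q in p],np.float32)
    (c,s,a)=cv2.minAreaRect(w); print(n,st[j,4],c,np.array(s)*1000,a,w.mean(0))
t=np.array([px("top",*f(u,v),.032)[:2] for u,v in[(635,291),(775,322),(748,503),(601,472)]]);print("tray",t.mean(0),t)
for n,(u,v) in dict(lens=(668,50),cap=(759,127)).items():print(n,px("top",*f(u,v),.01))
```

```text
unit [0.53325148 0.13502591] -3.3377582159198194 res [[ 0.38898395  0.44578226]
 [ 0.2148197   1.7783766 ]
 [-0.27208928 -1.38115079]
 [-0.33171437 -0.84300808]]
tab [0.5267768  0.02230834 0.113     ] [0.52673062 0.0232159 ]
green 236 (0.6675565838813782, -0.17441855370998383) [35.8395353  43.51689294] 6.894529342651367 [ 0.6675777  -0.17448118]
violet 250 (0.5551313161849976, -0.15864431858062744) [43.55846345 35.51396728] 10.742480278015137 [ 0.5551095  -0.15862808]
yellow 275 (0.5658179521560669, -0.3029095530509949) [37.43436933 45.30550167] 9.272406578063965 [ 0.5657798  -0.30282468]
tray [ 0.37648928 -0.34376174] [[ 0.46463362 -0.30057784]
 [ 0.44026039 -0.4193648 ]
 [ 0.28919    -0.3883397 ]
 [ 0.31187314 -0.26676463]]
lens [ 0.68874758 -0.34500375  0.01      ]
cap [ 0.61758385 -0.42410653  0.01      ]
```

Run:
```python
import cell
print([x for x in dir(cell) if x[0]!='_'], getattr(cell,"grip_point_offset",None))
```

```text
['PlanningError', 'camera_info', 'get_image', 'grip_point_offset', 'observe', 'sign_off'] 0.0188
```

View pics/wrist0.png

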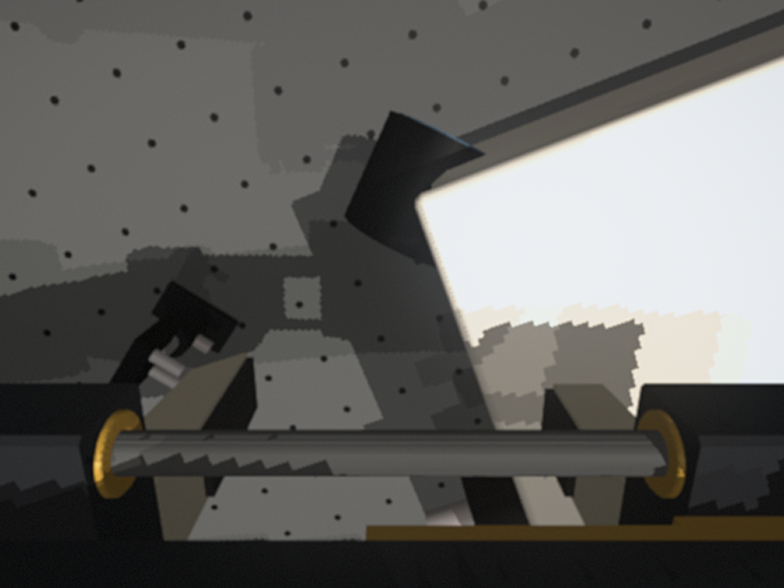

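{"fn": "drive_tool", "kwargs": {"increments": [{"grip": 1, "tx": 0, "ty": -0.12, "tz": 0.05, "turn": -0.1}, {"grip": 1, "tx": 0, "ty": -0.25, "tz": 0.05, "turn": -0.2}, {"grip": 1, "tx": 0.1, "ty": -0.4, "tz": 0.05, "turn": -0.4}, {"grip": 1, "tx": 0.768, "ty": -1, "tz": 0, "turn": -1}, {"grip": 1, "tx": 0.768, "ty": -1, "tz": 0, "turn": -1}, {"grip": 1, "tx": 0.768, "ty": -1, "tz": 0, "turn": -1}, {"grip": 1, "tx": 0.768, "ty": -1, "tz": 0, "turn": -1}, {"grip": 1, "tx": 0.768, "ty": -1, "tz": 0, "turn": -1}, {"grip": 1, "tx": 0.768, "ty": -1, "tz": 0, "turn": -1}, {"grip": 1, "tx": 0.768, "ty": -1, "tz": 0, "turn": -1}, {"grip": 1, "tx": 0.768, "ty": -1, "tz": 0, "turn": -1}, {"grip": 1, "tx": 0.768, "ty": -1, "tz": 0, "turn": -1}, {"grip": 1, "tx": 0.768, "ty": -1, "tz": 0, "turn": -1}], "newtons": 20}}

```text
clock: 1.5
position: [0.5285, 0.1835, 0.2259]
ee_rot: [-2.037, -2.391, 0.002]
force: [0.1, -0.1, 0.2]
width: 0.005
```

{"fn": "drive_tool", "kwargs": {"increments": [{"grip": 1, "tx": 0, "ty": -0.341, "tz": 0, "turn": -0.207}, {"grip": 1, "tx": 0, "ty": -0.341, "tz": 0, "turn": -0.207}, {"grip": 1, "tx": 0, "ty": -0.341, "tz": 0, "turn": -0.207}, {"grip": 1, "tx": 0, "ty": -0.341, "tz": -0.1, "turn": -0.207}, {"grip": 1, "tx": 0, "ty": -0.341, "tz": -0.2, "turn": -0.207}, {"grip": 1, "tx": 0, "ty": -0.341, "tz": -0.265, "turn": -0.207}, {"grip": 1, "tx": 0, "ty": -0.341, "tz": -0.29, "turn": -0.207}, {"grip": 1, "tx": 0, "ty": -0.341, "tz": -0.303, "turn": -0.207}, {"grip": 1, "tx": 0, "ty": -0.341, "tz": -0.303, "turn": -0.207}]}}

```text
clock: 2.4
position: [0.5287, 0.0479, 0.1052]
ee_rot: [-2.282, -2.158, 0.001]
force: [-0.3, 0.1, 0.3]
width: 0.004
```

{"fn": "drive_tool", "kwargs": {"increments": [{"ty": -0.02}, {"ty": -0.035}, {"ty": -0.042}, {"ty": -0.047}, {"ty": -0.05}, {"ty": -0.05}, {"ty": -0.05}, {"ty": -0.05}, {"ty": -0.05}, {"ty": -0.05}, {"ty": -0.05}, {"ty": -0.05}, {"ty": -0.05}, {"ty": -0.05}]}}

```text
invalid input
```

Run:
```python
from h import *
import cv2
s=observe();print(s["force"],s["position"])
cv2.imwrite("pics/side1.png",get_image("side")[:,:,::-1][80:320,150:450])
```

```text
[-0.25887901  0.09534135  0.29686827] [0.52871211 0.04791931 0.10515049]
```

View pics/side1.png

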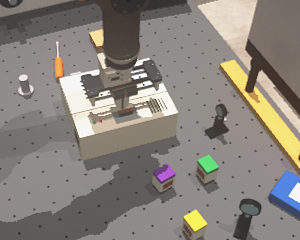

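The call was refused because every row needs all its fields. The picture shows the tool on the flat next to the latch with the cover still closed. Repeating it.

{"fn": "drive_tool", "kwargs": {"increments": [{"grip": 1, "tx": 0, "ty": -0.02, "tz": 0, "turn": 0}, {"grip": 1, "tx": 0, "ty": -0.035, "tz": 0, "turn": 0}, {"grip": 1, "tx": 0, "ty": -0.042, "tz": 0, "turn": 0}, {"grip": 1, "tx": 0, "ty": -0.047, "tz": 0, "turn": 0}, {"grip": 1, "tx": 0, "ty": -0.05, "tz": 0, "turn": 0}, {"grip": 1, "tx": 0, "ty": -0.05, "tz": 0, "turn": 0}, {"grip": 1, "tx": 0, "ty": -0.05, "tz": 0, "turn": 0}, {"grip": 1, "tx": 0, "ty": -0.05, "tz": 0, "turn": 0}, {"grip": 1, "tx": 0, "ty": -0.05, "tz": 0, "turn": 0}, {"grip": 1, "tx": 0, "ty": -0.05, "tz": 0, "turn": 0}, {"grip": 1, "tx": 0, "ty": -0.05, "tz": 0, "turn": 0}, {"grip": 1, "tx": 0, "ty": -0.05, "tz": 0, "turn": 0}, {"grip": 1, "tx": 0, "ty": -0.05, "tz": 0, "turn": 0}, {"grip": 1, "tx": 0, "ty": -0.05, "tz": 0, "turn": 0}, {"grip": 1, "tx": 0, "ty": -0.05, "tz": 0, "turn": 0}]}}

```text
clock: 3.95
position: [0.5295, 0.0291, 0.1061]
ee_rot: [-2.281, -2.158, -0.003]
force: [-1.0, 6.5, 3.7]
width: 0.004
```

{"fn": "drive_tool", "kwargs": {"increments": [{"grip": 1, "tx": 0, "ty": -0.05, "tz": 0.12, "turn": 0}, {"grip": 1, "tx": 0, "ty": -0.05, "tz": 0.24, "turn": 0}, {"grip": 1, "tx": 0, "ty": -0.05, "tz": 0.36, "turn": 0}, {"grip": 1, "tx": 0, "ty": 0.0, "tz": 0.4, "turn": 0}, {"grip": 1, "tx": 0, "ty": 0.1, "tz": 0.45, "turn": 0}, {"grip": 1, "tx": 0, "ty": 0.1, "tz": 0.45, "turn": 0}, {"grip": 1, "tx": 0, "ty": 0.1, "tz": 0.45, "turn": 0}]}}

```text
clock: 4.65
position: [0.5297, 0.0695, 0.2864]
ee_rot: [-2.28, -2.161, -0.003]
force: [0.2, -0.7, -0.2]
width: 0.008
```

Run:
```python
from h import *
import cv2
s=observe();print(s["force"],s["position"],s["dq"].max())
np.save("pose1.npy",np.r_[s["position"],s["ee_rot"]])
im=get_image("wrist")[:,:,::-1];cv2.imwrite("pics/w1raw.png",im)
cv2.imwrite("pics/w1.png",cv2.resize(im,(784,588),interpolation=cv2.INTER_CUBIC))
```

```text
[ 0.21826536 -0.69710441 -0.17668449] [0.52969765 0.06953131 0.2863656 ] 0.028473303105997664
```

View pics/w1.png

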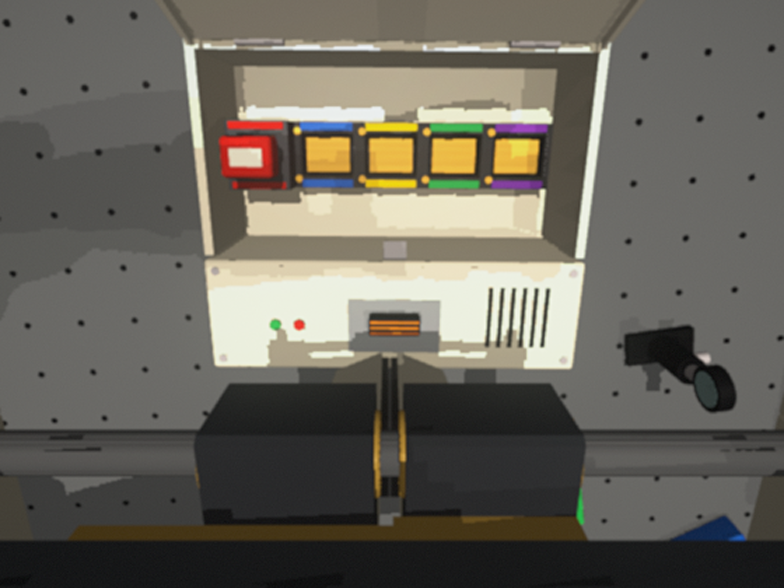

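The cover is open. The carrier head is at (247,157), and the marker pairs centre on blue (327,155), yellow (391.5,155), green (454,156) and violet (517,156.5). I'll refine the unit pose from these.

Run:
```python
from h import *
P={(247,157):(-.102,0,.084),(327,155):(-.053,0,.03),(391.5,155):(-.003,0,.03),(454,156):(.047,0,.03),(517,156.5):(.097,0,.03),
(215,367):(-.133,-.15,.1),(572,368):(.133,-.15,.1)}
W=np.array([px("wrist",u/1.4-.2,v/1.4-.2,p[2])[:2] for (u,v),p in P.items()]);M=np.array(list(P.values()))[:,:2]
z=np.zeros((len(W),1))
for idx in (slice(0,5),slice(0,7)):
    w,m=W[idx],M[idx]
    r,_=R.align_vectors(np.c_[w-w.mean(0),z[idx]],np.c_[m-m.mean(0),z[idx]]);A=r.as_matrix()[:2,:2];o=w.mean(0)-A@m.mean(0)
    print(o,r.as_rotvec(degrees=True)[2],((w-m@A.T-o)*1000).round(1).tolist())
print(W)
```

```text
[0.53761885 0.13301576] -3.749490369351825 [[0.8, -0.0], [0.0, -0.2], [0.6, 0.2], [-0.4, -0.0], [-1.0, 0.0]]
[0.53760665 0.13333107] -3.5936526138405114 [[0.8, -0.1], [0.1, -0.4], [0.6, -0.1], [-0.4, -0.5], [-1.0, -0.5], [0.9, 0.4], [-1.0, 1.2]]
[[ 0.43660184  0.13966593]
 [ 0.48477589  0.13629388]
 [ 0.53522053  0.13342843]
 [ 0.58409827  0.12989385]
 [ 0.63342769  0.12671223]
 [ 0.39640456 -0.00765536]
 [ 0.65994129 -0.02355401]]<stdin>:8: UserWarning: Optimal rotation is not uniquely or poorly defined for the given sets of vectors.
```

{"fn": "drive_tool", "kwargs": {"increments": [{"grip": 1, "tx": -0.24, "ty": 0.177, "tz": 0, "turn": 0}, {"grip": 1, "tx": -0.24, "ty": 0.177, "tz": 0, "turn": 0}, {"grip": 1, "tx": -0.24, "ty": 0.177, "tz": -0.1, "turn": 0}, {"grip": 1, "tx": -0.24, "ty": 0.177, "tz": -0.2, "turn": 0}, {"grip": 1, "tx": -0.24, "ty": 0.177, "tz": -0.32, "turn": 0}, {"grip": 1, "tx": -0.24, "ty": 0.177, "tz": -0.43, "turn": 0}, {"grip": 1, "tx": -0.24, "ty": 0.177, "tz": -0.48, "turn": 0}, {"grip": 1, "tx": -0.24, "ty": 0.177, "tz": -0.5, "turn": 0}, {"grip": 1, "tx": -0.24, "ty": 0.177, "tz": -0.51, "turn": 0}, {"grip": 1, "tx": -0.24, "ty": 0.177, "tz": -0.52, "turn": 0}, {"grip": 1, "tx": -0.24, "ty": 0.177, "tz": -0.526, "turn": 0}, {"grip": 1, "tx": -0.24, "ty": 0.177, "tz": -0.526, "turn": 0}]}}

```text
clock: 5.9
position: [0.4336, 0.1381, 0.0767]
ee_rot: [-2.283, -2.157, -0.002]
force: [-3.5, -2.4, 8.2]
width: 0.002
```

{"fn": "drive_tool", "kwargs": {"increments": [{"grip": 1, "tx": 0, "ty": 0.003, "tz": 0.03, "turn": 0}, {"grip": 1, "tx": 0, "ty": 0.006, "tz": 0.08, "turn": 0}, {"grip": -0.3, "tx": 0, "ty": 0.006, "tz": 0.133, "turn": 0}, {"grip": -0.3, "tx": 0, "ty": 0.006, "tz": 0.133, "turn": 0}, {"grip": -0.3, "tx": 0, "ty": 0.006, "tz": 0.133, "turn": 0}, {"grip": -0.3, "tx": 0, "ty": 0.006, "tz": 0.133, "turn": 0}, {"grip": -0.3, "tx": 0, "ty": 0.006, "tz": 0.133, "turn": 0}, {"grip": -0.3, "tx": 0, "ty": 0.006, "tz": 0.08, "turn": 0}, {"grip": -0.3, "tx": 0, "ty": 0.006, "tz": 0.06, "turn": 0}, {"grip": -0.3, "tx": 0, "ty": 0.006, "tz": 0.05, "turn": 0}, {"grip": -0.3, "tx": 0, "ty": 0.006, "tz": 0.048, "turn": 0}, {"grip": -0.3, "tx": 0, "ty": 0.006, "tz": 0.048, "turn": 0}]}}

```text
clock: 7.1
position: [0.4338, 0.1404, 0.096]
ee_rot: [-2.283, -2.157, -0.002]
force: [-0.3, 0.8, 0.5]
width: 0.653
```

Run:
```python
from h import *
import cv2
s=observe();print(s["force"],s["position"],s["width"])
cv2.imwrite("pics/w2.png",get_image("wrist")[:,:,::-1])
```

```text
[-0.30128803  0.75668686  0.46792104] [0.43376406 0.14044309 0.09600402] 0.6530197673979999
```

View pics/w2.png

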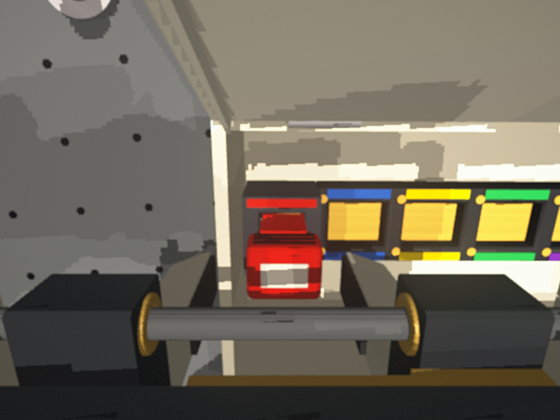

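The head is up at px (284,265), about 2.7 mm to +x of the finger centre (278). That agrees with the wrist-camera unit pose. I'll centre and grip.

{"fn": "drive_tool", "kwargs": {"increments": [{"grip": -0.3, "tx": 0.007, "ty": 0, "tz": -0.001, "turn": -0.01}, {"grip": -0.3, "tx": 0.007, "ty": 0, "tz": -0.001, "turn": -0.01}, {"grip": 1, "tx": 0.007, "ty": 0, "tz": -0.001, "turn": -0.01}, {"grip": 1, "tx": 0.007, "ty": 0, "tz": -0.001, "turn": -0.01}, {"grip": 1, "tx": 0.007, "ty": 0, "tz": -0.001, "turn": -0.01}, {"grip": 1, "tx": 0.007, "ty": 0, "tz": -0.001, "turn": -0.01}, {"grip": 1, "tx": 0.007, "ty": 0, "tz": -0.001, "turn": -0.01}, {"grip": 1, "tx": 0.007, "ty": 0, "tz": -0.001, "turn": -0.01}], "newtons": 35}}

```text
clock: 7.95
position: [0.4367, 0.1405, 0.0958]
ee_rot: [-2.295, -2.145, -0.002]
force: [-2.0, 0.6, -0.2]
width: 0.378
```

{"fn": "drive_tool", "kwargs": {"increments": [{"grip": 1, "tx": 0, "ty": 0, "tz": 0.02, "turn": 0}, {"grip": 1, "tx": 0, "ty": 0, "tz": 0.05, "turn": 0}, {"grip": 1, "tx": 0, "ty": 0, "tz": 0.08, "turn": 0}, {"grip": 1, "tx": 0, "ty": 0, "tz": 0.12, "turn": 0}, {"grip": 1, "tx": 0, "ty": 0, "tz": 0.16, "turn": 0}, {"grip": 1, "tx": 0, "ty": 0, "tz": 0.2, "turn": 0}, {"grip": 1, "tx": 0, "ty": 0, "tz": 0.24, "turn": 0}, {"grip": 1, "tx": 0, "ty": 0, "tz": 0.24, "turn": 0}]}}

```text
clock: 8.75
position: [0.4378, 0.1409, 0.1938]
ee_rot: [2.295, 2.145, 0.008]
force: [0.3, 0.9, -1.5]
width: 0.382
```

Run:
```python
from h import *
import cv2
s=observe();print(s["force"],s["position"],s["width"])
w=get_image("wrist")[:,:,::-1];t=get_image("top")[:,:,::-1]
cv2.imwrite("pics/w3.png",np.vstack([w[150:400],t[130:380]]))
cv2.imwrite("pics/t3.png",t)
```

```text
[ 0.25444345  0.93790802 -1.54653056] [0.4377916  0.14085934 0.1937904 ] 0.38192355207037426
```

View pics/w3.png

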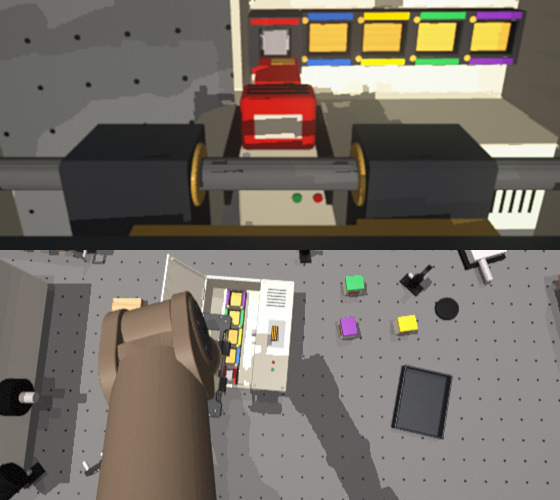

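The carrier is out in the gripper, the bay is empty, and the tray hasn't moved.

{"fn": "drive_tool", "kwargs": {"increments": [{"grip": 1, "tx": 0, "ty": -0.04, "tz": 0, "turn": 0}, {"grip": 1, "tx": 0, "ty": -0.11, "tz": 0, "turn": 0}, {"grip": 1, "tx": -0.02, "ty": -0.2, "tz": 0, "turn": 0}, {"grip": 1, "tx": -0.04, "ty": -0.29, "tz": 0, "turn": 0}, {"grip": 1, "tx": -0.06, "ty": -0.38, "tz": 0, "turn": 0}, {"grip": 1, "tx": -0.08, "ty": -0.47, "tz": 0, "turn": 0}, {"grip": 1, "tx": -0.1, "ty": -0.56, "tz": 0, "turn": 0}, {"grip": 1, "tx": -0.12, "ty": -0.65, "tz": 0, "turn": 0}, {"grip": 1, "tx": -0.15, "ty": -0.74, "tz": 0, "turn": 0}, {"grip": 1, "tx": -0.15, "ty": -0.83, "tz": 0, "turn": 0}, {"grip": 1, "tx": -0.15, "ty": -0.92, "tz": 0, "turn": 0}, {"grip": 1, "tx": -0.15, "ty": -1, "tz": 0, "turn": 0}, {"grip": 1, "tx": -0.15, "ty": -1, "tz": 0, "turn": 0}]}}

```text
clock: 10.15
position: [0.3755, -0.2636, 0.1913]
ee_rot: [2.3, 2.138, -0.001]
force: [-1.0, 0.1, -1.3]
width: 0.387
```

{"fn": "drive_tool", "kwargs": {"increments": [{"grip": 1, "tx": 0, "ty": -0.07, "tz": 0, "turn": 0}, {"grip": 1, "tx": 0, "ty": -0.15, "tz": 0, "turn": 0}, {"grip": 1, "tx": 0, "ty": -0.2, "tz": -0.06, "turn": 0}, {"grip": 1, "tx": 0, "ty": -0.2, "tz": -0.13, "turn": 0}, {"grip": 1, "tx": 0, "ty": -0.2, "tz": -0.2, "turn": 0}, {"grip": 1, "tx": 0, "ty": -0.2, "tz": -0.25, "turn": 0}, {"grip": 1, "tx": 0, "ty": -0.2, "tz": -0.29, "turn": 0}, {"grip": 1, "tx": 0, "ty": -0.2, "tz": -0.313, "turn": 0}, {"grip": 1, "tx": 0, "ty": -0.2, "tz": -0.313, "turn": 0}]}}

```text
clock: 11.05
position: [0.3749, -0.3427, 0.0649]
ee_rot: [-2.3, -2.138, 0.001]
force: [-0.6, -0.9, -1.5]
width: 0.384
```

Run:
```python
from h import *
import cv2
s=observe();print(s["force"],s["position"],s["width"])
cv2.imwrite("pics/w4.png",get_image("wrist")[:,:,::-1])
```

```text
[-0.62570174 -0.86288752 -1.48015858] [ 0.37493474 -0.34266098  0.0649291 ] 0.3844724079845164
```

View pics/w4.png

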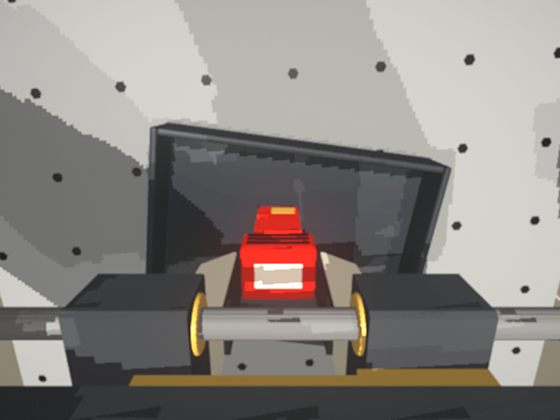

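{"fn": "drive_tool", "kwargs": {"increments": [{"grip": 1, "tx": 0, "ty": 0, "tz": -0.004, "turn": 0}, {"grip": -0.2, "tx": 0, "ty": 0, "tz": -0.004, "turn": 0}, {"grip": -0.2, "tx": 0, "ty": 0, "tz": -0.004, "turn": 0}, {"grip": -0.2, "tx": 0, "ty": 0, "tz": -0.004, "turn": 0}, {"grip": -0.2, "tx": 0, "ty": 0, "tz": 0.03, "turn": 0}, {"grip": -0.2, "tx": 0, "ty": 0, "tz": 0.1, "turn": 0}, {"grip": -0.2, "tx": 0, "ty": 0, "tz": 0.2, "turn": 0}, {"grip": -0.2, "tx": 0.05, "ty": 0, "tz": 0.3, "turn": -0.1}, {"grip": -0.2, "tx": 0.15, "ty": 0, "tz": 0.38, "turn": -0.24}, {"grip": -0.2, "tx": 0.25, "ty": 0.05, "tz": 0.38, "turn": -0.38}, {"grip": -0.2, "tx": 0.35, "ty": 0.1, "tz": 0.38, "turn": -0.52}, {"grip": -0.2, "tx": 0.45, "ty": 0.15, "tz": 0.38, "turn": -0.66}, {"grip": -0.2, "tx": 0.5, "ty": 0.25, "tz": 0.38, "turn": -0.8}, {"grip": -0.2, "tx": 0.5, "ty": 0.35, "tz": 0.38, "turn": -0.9}, {"grip": -0.2, "tx": 0.5, "ty": 0.4, "tz": 0.38, "turn": -1}, {"grip": -0.2, "tx": 0.5, "ty": 0.4, "tz": 0.38, "turn": -1}, {"grip": -0.2, "tx": 0.5, "ty": 0.4, "tz": 0.38, "turn": -1}, {"grip": -0.2, "tx": 0.5, "ty": 0.4, "tz": 0.38, "turn": -1}]}}

```text
clock: 12.9
position: [0.5749, -0.1845, 0.2184]
ee_rot: [3.062, 0.702, 0.0]
force: [0.8, 0.1, 0.2]
width: 0.6
```

```bash
cat > rel.py <<'E'
from h import *
import cv2
s=observe();n=np.arctan2(-s["ee_rot"][1],-s["ee_rot"][0]);print(s["position"],s["dq"].round(3).tolist(),"yaw",(np.degrees(2*n)-90)%360-360)
im=get_image("wrist")[:,:,::-1].copy();cv2.imwrite("pics/wr.png",im)
hsv=cv2.cvtColor(im,cv2.COLOR_BGR2HSV)
for c,lo,hi in[("green",55,80),("violet",135,155),("yellow",25,35)]:
    m=cv2.inRange(hsv,(lo,120,90),(hi,255,255));m[330:]=0
    k,l,st,ce=cv2.connectedComponentsWithStats(m)
    if k<2: print(c,"none");continue
    j=1+np.argmax(st[1:,4]);p=np.argwhere(l==j)[:,::-1]
    w=np.array([px("wrist",*q,.065)[:2] for q in p],np.float32)
    r=cv2.minAreaRect(w);print(c,st[j].tolist(),np.round(r[0],4),np.array(r[1])*1000,r[2])
E
python3 rel.py
```

```text
[ 0.57485858 -0.1845246   0.21842082] [0.016, 0.002, -0.003, 0.003, -0.005, -0.002, -0.003] yaw -64.18225468459951Traceback (most recent call last):
  File "rel.py", line 11, in <module>
    w=np.array([px("wrist",*q,.065)[:2] for q in p],np.float32)
                ~~^^^^^^^^^^^^^^^^^
  File "h.py", line 13, in px
    e,d,_,_=ray(n,u,v); return e+d*(z-e[2])/d[2]
            ~~~^^^^^^^
  File "h.py", line 7, in ray
    s=observe();Rt=R.from_rotvec(s["ee_rot"]).as_matrix();H=i["hand_eye"]
ValueError: time passes only in moves, steps and waits
```

View pics/wr.png

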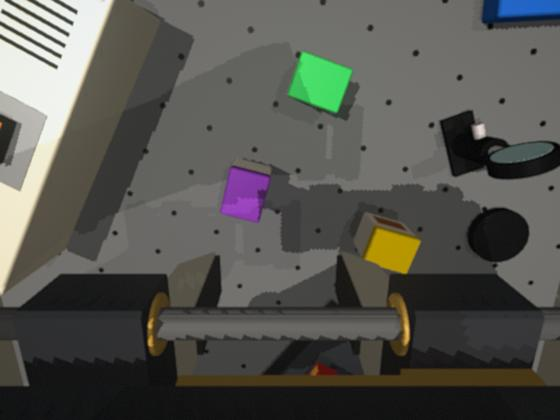

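All three relay tops are clearly visible: green (320,82), violet (246,193) and yellow (393,250). I'll cache the state in the helper and compute their positions.

```bash
sed -i 's/^def ray/S=observe()\ndef ray/; s/s=observe();Rt/s=S;Rt/' h.py; sed -i 's/^s=observe();n=/s=S;n=/; s/(25,35)/&/; s/"yellow",25,35/"yellow",20,35/' rel.py; sed -i 's/m=cv2.inRange/m=cv2.inRange/' rel.py; python3 rel.py
```

```text
[ 0.57479843 -0.18469298  0.21828285] [0.008, 0.001, -0.004, -0.0, -0.004, 0.0, -0.006] yaw -64.23053866332748
green [288, 51, 64, 62, 2599] [ 0.672  -0.1757] [36.3657549  44.59068924] 7.27431058883667Traceback (most recent call last):
  File "rel.py", line 11, in <module>
    w=np.array([px("wrist",*q,.065)[:2] for q in p],np.float32)
                ~~^^^^^^^^^^^^^^^^^
  File "h.py", line 14, in px
    e,d,_,_=ray(n,u,v); return e+d*(z-e[2])/d[2]
            ~~~^^^^^^^
  File "h.py", line 6, in ray
    i=camera_info(n)
ValueError: time passes only in moves, steps and waits
```

```bash
sed -i 's/^S=observe()/S=observe()\nCI={k:camera_info(k) for k in("top","side","wrist")}/; s/i=camera_info(n)/i=CI[n]/' h.py; python3 rel.py
```

```text
[ 0.57478352 -0.18459567  0.21813213] [0.0, 0.002, -0.004, 0.004, -0.002, 0.001, -0.006] yaw -64.24893649559147
green [288, 51, 65, 62, 2595] [ 0.672  -0.1756] [36.26327589 44.75786537] 7.031244277954102
violet [220, 167, 50, 55, 1877] [ 0.5602 -0.1595] [43.7556915  35.73856503] 10.85916519165039
yellow [363, 225, 58, 49, 1825] [ 0.5706 -0.3032] [38.71753439 47.03398049] 9.488683700561523
```

{"fn": "drive_tool", "kwargs": {"increments": [{"grip": -0.4, "tx": 0.12, "ty": 0.01, "tz": 0, "turn": -0.14}, {"grip": -0.4, "tx": 0.243, "ty": 0.0225, "tz": 0, "turn": -0.28}, {"grip": -0.4, "tx": 0.243, "ty": 0.0225, "tz": -0.1, "turn": -0.312}, {"grip": -0.4, "tx": 0.243, "ty": 0.0225, "tz": -0.2, "turn": -0.312}, {"grip": -0.4, "tx": 0.243, "ty": 0.0225, "tz": -0.3, "turn": -0.312}, {"grip": -0.4, "tx": 0.243, "ty": 0.0225, "tz": -0.37, "turn": -0.312}, {"grip": -0.4, "tx": 0.243, "ty": 0.0225, "tz": -0.413, "turn": -0.312}, {"grip": -0.4, "tx": 0.243, "ty": 0.0225, "tz": -0.413, "turn": -0.312}, {"grip": 1, "tx": 0.243, "ty": 0.0225, "tz": -0.413, "turn": -0.312}, {"grip": 1, "tx": 0.243, "ty": 0.0225, "tz": -0.413, "turn": -0.312}, {"grip": 1, "tx": 0.243, "ty": 0.0225, "tz": -0.413, "turn": -0.312}, {"grip": 1, "tx": 0.243, "ty": 0.0225, "tz": -0.413, "turn": -0.312}, {"grip": 1, "tx": 0.243, "ty": 0.0225, "tz": -0.413, "turn": -0.312}, {"grip": 1, "tx": 0.243, "ty": 0.0225, "tz": -0.38, "turn": -0.312}, {"grip": 1, "tx": 0.243, "ty": 0.0225, "tz": -0.3, "turn": -0.312}, {"grip": 1, "tx": 0.243, "ty": 0.0225, "tz": -0.2, "turn": -0.312}, {"grip": 1, "tx": 0.243, "ty": 0.0225, "tz": -0.1, "turn": -0.312}, {"grip": 1, "tx": 0.243, "ty": 0.0225, "tz": -0.05, "turn": -0.312}], "newtons": 25}}

```text
clock: 14.85
position: [0.6727, -0.1766, 0.2028]
ee_rot: [3.134, 0.192, 0.006]
force: [0.5, -0.2, -1.4]
width: 0.478
```

{"fn": "drive_tool", "kwargs": {"increments": [{"grip": 1, "tx": 0, "ty": 0.05, "tz": 0.05, "turn": 0.08}, {"grip": 1, "tx": -0.02, "ty": 0.12, "tz": 0.1, "turn": 0.2}, {"grip": 1, "tx": -0.04, "ty": 0.2, "tz": 0.1, "turn": 0.33}, {"grip": 1, "tx": -0.07, "ty": 0.28, "tz": 0.1, "turn": 0.46}, {"grip": 1, "tx": -0.1, "ty": 0.36, "tz": 0.1, "turn": 0.59}, {"grip": 1, "tx": -0.13, "ty": 0.44, "tz": 0.1, "turn": 0.72}, {"grip": 1, "tx": -0.16, "ty": 0.52, "tz": 0.1, "turn": 0.85}, {"grip": 1, "tx": -0.19, "ty": 0.6, "tz": 0.1, "turn": 0.95}, {"grip": 1, "tx": -0.22, "ty": 0.68, "tz": 0.1, "turn": 1}, {"grip": 1, "tx": -0.22, "ty": 0.74, "tz": 0.1, "turn": 1}, {"grip": 1, "tx": -0.22, "ty": 0.767, "tz": 0.1, "turn": 1}, {"grip": 1, "tx": -0.22, "ty": 0.767, "tz": 0.1, "turn": 1}]}}

```text
clock: 16.05
position: [0.5847, 0.1315, 0.2431]
ee_rot: [-2.617, -1.736, -0.007]
force: [0.6, -0.2, -1.2]
width: 0.476
```

{"fn": "drive_tool", "kwargs": {"increments": [{"grip": 1, "tx": 0, "ty": -0.003, "tz": 0, "turn": 0.14}, {"grip": 1, "tx": 0, "ty": -0.003, "tz": 0, "turn": 0.28}, {"grip": 1, "tx": 0, "ty": -0.003, "tz": 0, "turn": 0.322}, {"grip": 1, "tx": 0, "ty": -0.003, "tz": -0.08, "turn": 0.322}, {"grip": 1, "tx": 0, "ty": -0.003, "tz": -0.16, "turn": 0.322}, {"grip": 1, "tx": 0, "ty": -0.003, "tz": -0.24, "turn": 0.322}, {"grip": 1, "tx": 0, "ty": -0.003, "tz": -0.31, "turn": 0.322}, {"grip": 1, "tx": 0, "ty": -0.003, "tz": -0.333, "turn": 0.322}, {"grip": 1, "tx": 0, "ty": -0.003, "tz": -0.333, "turn": 0.322}]}}

```text
clock: 16.95
position: [0.5844, 0.1284, 0.1093]
ee_rot: [-2.291, -2.148, -0.003]
force: [-0.9, 0.3, -0.2]
width: 0.48
```

Run:
```python
from h import *
import cv2
print(S["force"],S["position"],S["ee_rot"])
im=get_image("wrist")[:,:,::-1];cv2.imwrite("pics/w5r.png",im)
cv2.imwrite("pics/w5.png",cv2.resize(im[80:330,120:520],None,fx=2,fy=2,interpolation=cv2.INTER_CUBIC))
print(proj("wrist",[[S["position"][0],S["position"][1],.03]]))
```

```text
[-0.85550269  0.27498047 -0.23661884] [0.58438882 0.12841849 0.10933788] [-2.29067637 -2.14769631 -0.00309797]
[[277.46987417 218.4992934 ]]
```

View pics/w5.png

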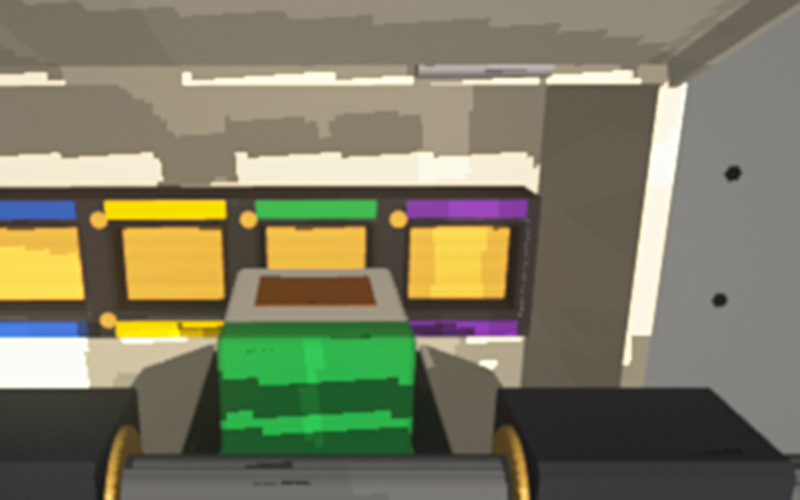

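The green marker centre is at full-image px x = 278, against 277.5 for the tool centre projected at the mouth, so x is aligned. Next I'll check y from the marker rows: yellow upper v≈184.5, lower v≈244, and violet similar.

Run:
```python
from h import *
f=lambda u,v:(120+u/2-.25,80+v/2-.25)
for u,v in[(165,209),(166,329),(316,209),(467,209),(468,328),(40,210),(42,329)]: print(u,v,px("wrist",*f(u,v),.03)[:2].round(4))
print(S["position"])
```

```text
165 209 [0.5365 0.1561]
166 329 [0.5314 0.1129]
316 209 [0.5871 0.1527]
467 209 [0.6378 0.1494]
468 328 [0.638  0.1061]
40 210 [0.4946 0.1585]
42 329 [0.4877 0.1158]
[0.58521912 0.12886147 0.11053907]
```

{"fn": "drive_tool", "kwargs": {"increments": [{"grip": 1, "tx": 0.0015, "ty": 0.0055, "tz": 0, "turn": 0}, {"grip": 1, "tx": 0.0015, "ty": 0.0055, "tz": -0.03, "turn": 0}, {"grip": 1, "tx": 0.0015, "ty": 0.0055, "tz": -0.05, "turn": 0}, {"grip": 1, "tx": 0.0015, "ty": 0.0055, "tz": -0.06, "turn": 0}, {"grip": 1, "tx": 0.0015, "ty": 0.0055, "tz": -0.07, "turn": 0}, {"grip": 1, "tx": 0.0015, "ty": 0.0055, "tz": -0.078, "turn": 0}, {"grip": 1, "tx": 0.0015, "ty": 0.0055, "tz": -0.084, "turn": 0}, {"grip": 1, "tx": 0.0015, "ty": 0.0055, "tz": -0.084, "turn": 0}]}}

```text
clock: 17.8
position: [0.5861, 0.1314, 0.0769]
ee_rot: [-2.29, -2.149, -0.007]
force: [0.4, 0.7, -1.4]
width: 0.481
```

{"fn": "drive_tool", "kwargs": {"increments": [{"grip": 1, "tx": 0, "ty": 0, "tz": -0.006, "turn": 0}, {"grip": 1, "tx": 0, "ty": 0, "tz": -0.012, "turn": 0}, {"grip": 1, "tx": 0, "ty": 0, "tz": -0.016, "turn": 0}, {"grip": 1, "tx": 0, "ty": 0, "tz": -0.016, "turn": 0}, {"grip": -0.2, "tx": 0, "ty": 0, "tz": -0.01, "turn": 0}, {"grip": -0.2, "tx": 0, "ty": 0, "tz": -0.01, "turn": 0}, {"grip": -0.2, "tx": 0, "ty": 0, "tz": 0.0, "turn": 0}, {"grip": -0.2, "tx": 0, "ty": 0, "tz": 0.05, "turn": 0}, {"grip": 1, "tx": 0, "ty": 0, "tz": 0.07, "turn": 0}, {"grip": 1, "tx": 0, "ty": 0, "tz": 0.07, "turn": 0}, {"grip": 1, "tx": 0, "ty": 0, "tz": 0.07, "turn": 0}, {"grip": 1, "tx": 0, "ty": 0, "tz": 0.07, "turn": 0}, {"grip": 1, "tx": 0, "ty": 0, "tz": 0.07, "turn": 0}, {"grip": 1, "tx": 0, "ty": 0, "tz": 0.03, "turn": 0}, {"grip": 1, "tx": 0, "ty": 0, "tz": 0.018, "turn": 0}, {"grip": 1, "tx": 0, "ty": 0, "tz": 0.012, "turn": 0}, {"grip": 1, "tx": 0, "ty": 0, "tz": 0.008, "turn": 0}, {"grip": 1, "tx": 0, "ty": 0, "tz": 0.008, "turn": 0}, {"grip": 1, "tx": 0, "ty": 0, "tz": 0.008, "turn": 0}]}}

```text
clock: 19.7
position: [0.587, 0.1314, 0.0821]
ee_rot: [-2.291, -2.149, -0.011]
force: [-8.5, -0.1, 29.7]
width: 0.004
```

{"fn": "drive_tool", "kwargs": {"increments": [{"grip": 1, "tx": 0, "ty": 0, "tz": 0.05, "turn": 0}, {"grip": 1, "tx": 0, "ty": 0, "tz": 0.15, "turn": 0}, {"grip": 1, "tx": 0, "ty": 0, "tz": 0.27, "turn": 0}, {"grip": 1, "tx": 0, "ty": -0.06, "tz": 0.37, "turn": -0.05}, {"grip": 1, "tx": 0, "ty": -0.18, "tz": 0.4, "turn": -0.15}, {"grip": 1, "tx": 0, "ty": -0.3, "tz": 0.4, "turn": -0.28}, {"grip": 1, "tx": -0.05, "ty": -0.42, "tz": 0.4, "turn": -0.42}, {"grip": 1, "tx": -0.1, "ty": -0.54, "tz": 0.4, "turn": -0.56}, {"grip": 1, "tx": -0.15, "ty": -0.65, "tz": 0.4, "turn": -0.7}, {"grip": 1, "tx": -0.2, "ty": -0.76, "tz": 0.4, "turn": -0.83}, {"grip": -0.35, "tx": -0.22, "ty": -0.87, "tz": 0.35, "turn": -0.95}, {"grip": -0.35, "tx": -0.22, "ty": -0.97, "tz": 0.3, "turn": -1}, {"grip": -0.35, "tx": -0.22, "ty": -1, "tz": 0.3, "turn": -1}, {"grip": -0.35, "tx": -0.22, "ty": -1, "tz": 0.3, "turn": -1}, {"grip": -0.35, "tx": -0.22, "ty": -1, "tz": 0.3, "turn": -1}]}}

```text
clock: 21.2
position: [0.4993, -0.2677, 0.202]
ee_rot: [3.057, 0.716, 0.01]
force: [0.1, 0.7, 0.0]
width: 0.388
```

{"fn": "drive_tool", "kwargs": {"increments": [{"grip": -0.35, "tx": 0, "ty": -0.07, "tz": 0, "turn": -0.14}, {"grip": -0.35, "tx": 0, "ty": -0.07, "tz": 0, "turn": -0.28}, {"grip": -0.35, "tx": 0, "ty": -0.07, "tz": 0, "turn": -0.28}, {"grip": -0.35, "tx": 0, "ty": -0.07, "tz": 0, "turn": -0.28}, {"grip": -0.35, "tx": 0, "ty": -0.07, "tz": 0, "turn": -0.28}]}}

```text
clock: 21.7
position: [0.4999, -0.2942, 0.202]
ee_rot: [3.128, 0.271, 0.01]
force: [-0.4, 0.6, 0.7]
width: 0.676
```

```bash
python3 rel.py
```

```text
[ 0.49993313 -0.29421122  0.20201833] [0.009, 0.001, 0.005, -0.0, -0.003, 0.002, -0.011] yaw -80.093847845195
green none
violet [92, 66, 56, 60, 2877] [ 0.5601 -0.1612] [43.67291927 37.90458664] 10.788796424865723
yellow [277, 91, 58, 49, 2765] [ 0.5703 -0.3051] [36.56743467 44.93580386] 9.80861759185791
```

{"fn": "drive_tool", "kwargs": {"increments": [{"grip": -0.35, "tx": 0.1, "ty": -0.027, "tz": 0, "turn": 0}, {"grip": -0.35, "tx": 0.176, "ty": -0.027, "tz": -0.05, "turn": 0}, {"grip": -0.35, "tx": 0.176, "ty": -0.027, "tz": -0.15, "turn": 0}, {"grip": -0.35, "tx": 0.176, "ty": -0.027, "tz": -0.25, "turn": 0}, {"grip": -0.35, "tx": 0.176, "ty": -0.027, "tz": -0.33, "turn": 0}, {"grip": -0.35, "tx": 0.176, "ty": -0.027, "tz": -0.365, "turn": 0}, {"grip": -0.35, "tx": 0.176, "ty": -0.027, "tz": -0.365, "turn": 0}, {"grip": 1, "tx": 0.176, "ty": -0.027, "tz": -0.365, "turn": 0}, {"grip": 1, "tx": 0.176, "ty": -0.027, "tz": -0.365, "turn": 0}, {"grip": 1, "tx": 0.176, "ty": -0.027, "tz": -0.365, "turn": 0}, {"grip": 1, "tx": 0.176, "ty": -0.027, "tz": -0.365, "turn": 0}, {"grip": 1, "tx": 0.176, "ty": -0.027, "tz": -0.365, "turn": 0}], "newtons": 30}}

```text
clock: 22.95
position: [0.5711, -0.3058, 0.0577]
ee_rot: [3.127, 0.27, 0.014]
force: [-0.8, 0.7, 7.1]
width: 0.472
```

{"fn": "drive_tool", "kwargs": {"increments": [{"grip": 1, "tx": 0, "ty": 0, "tz": 0.03, "turn": 0}, {"grip": 1, "tx": 0, "ty": 0, "tz": 0.1, "turn": 0}, {"grip": 1, "tx": 0, "ty": 0, "tz": 0.2, "turn": 0}, {"grip": 1, "tx": 0, "ty": 0.03, "tz": 0.3, "turn": 0.05}, {"grip": 1, "tx": -0.02, "ty": 0.1, "tz": 0.38, "turn": 0.15}, {"grip": 1, "tx": -0.03, "ty": 0.2, "tz": 0.42, "turn": 0.28}, {"grip": 1, "tx": -0.04, "ty": 0.3, "tz": 0.42, "turn": 0.4}, {"grip": 1, "tx": -0.05, "ty": 0.4, "tz": 0.42, "turn": 0.52}, {"grip": 1, "tx": -0.06, "ty": 0.5, "tz": 0.42, "turn": 0.64}, {"grip": 1, "tx": -0.07, "ty": 0.6, "tz": 0.42, "turn": 0.76}, {"grip": 1, "tx": -0.08, "ty": 0.7, "tz": 0.42, "turn": 0.88}, {"grip": 1, "tx": -0.09, "ty": 0.8, "tz": 0.42, "turn": 0.96}, {"grip": 1, "tx": -0.09, "ty": 0.9, "tz": 0.42, "turn": 1}, {"grip": 1, "tx": -0.09, "ty": 0.98, "tz": 0.42, "turn": 1}, {"grip": 1, "tx": -0.09, "ty": 1, "tz": 0.42, "turn": 1}, {"grip": 1, "tx": -0.09, "ty": 1, "tz": 0.42, "turn": 1}]}}

```text
clock: 24.55
position: [0.5351, 0.0953, 0.2262]
ee_rot: [-2.572, -1.801, -0.015]
force: [0.2, -1.9, -1.0]
width: 0.475
```

{"fn": "drive_tool", "kwargs": {"increments": [{"grip": 1, "tx": 0.002, "ty": 0.09, "tz": 0, "turn": 0.14}, {"grip": 1, "tx": 0.002, "ty": 0.098, "tz": 0, "turn": 0.272}, {"grip": 1, "tx": 0.002, "ty": 0.099, "tz": -0.08, "turn": 0.272}, {"grip": 1, "tx": 0.002, "ty": 0.099, "tz": -0.16, "turn": 0.272}, {"grip": 1, "tx": 0.002, "ty": 0.099, "tz": -0.23, "turn": 0.272}, {"grip": 1, "tx": 0.002, "ty": 0.099, "tz": -0.265, "turn": 0.272}, {"grip": 1, "tx": 0.002, "ty": 0.099, "tz": -0.265, "turn": 0.272}, {"grip": 1, "tx": 0.002, "ty": 0.099, "tz": -0.265, "turn": 0.272}]}}

```text
clock: 25.35
position: [0.5367, 0.134, 0.1212]
ee_rot: [-2.292, -2.146, -0.016]
force: [0.4, -0.2, -0.4]
width: 0.471
```

{"fn": "drive_tool", "kwargs": {"increments": [{"grip": 1, "tx": -0.002, "ty": 0.0025, "tz": -0.02, "turn": 0}, {"grip": 1, "tx": -0.002, "ty": 0.0025, "tz": -0.045, "turn": 0}, {"grip": 1, "tx": -0.002, "ty": 0.0025, "tz": -0.065, "turn": 0}, {"grip": 1, "tx": -0.002, "ty": 0.0025, "tz": -0.075, "turn": 0}, {"grip": 1, "tx": -0.002, "ty": 0.0025, "tz": -0.085, "turn": 0}, {"grip": 1, "tx": -0.002, "ty": 0.0025, "tz": -0.093, "turn": 0}, {"grip": 1, "tx": -0.002, "ty": 0.0025, "tz": -0.093, "turn": 0}]}}

```text
clock: 26.05
position: [0.5357, 0.1349, 0.0836]
ee_rot: [-2.292, -2.146, -0.015]
force: [-0.3, 0.7, -1.0]
width: 0.471
```

{"fn": "drive_tool", "kwargs": {"increments": [{"grip": -0.15, "tx": 0, "ty": 0, "tz": 0, "turn": 0}, {"grip": -0.15, "tx": 0, "ty": 0, "tz": 0, "turn": 0}, {"grip": -0.15, "tx": 0, "ty": 0, "tz": 0.01, "turn": 0}, {"grip": -0.15, "tx": 0, "ty": 0, "tz": 0.05, "turn": 0}, {"grip": 1, "tx": 0, "ty": 0, "tz": 0.06, "turn": 0}, {"grip": 1, "tx": 0, "ty": 0, "tz": 0.06, "turn": 0}, {"grip": 1, "tx": 0, "ty": 0, "tz": 0.06, "turn": 0}, {"grip": 1, "tx": 0, "ty": 0, "tz": 0.06, "turn": 0}, {"grip": 1, "tx": 0, "ty": 0, "tz": 0.06, "turn": 0}, {"grip": 1, "tx": 0, "ty": 0, "tz": 0.03, "turn": 0}, {"grip": 1, "tx": 0, "ty": 0, "tz": 0.015, "turn": 0}, {"grip": 1, "tx": 0, "ty": 0, "tz": 0.008, "turn": 0}, {"grip": 1, "tx": 0, "ty": 0, "tz": 0.002, "turn": 0}, {"grip": 1, "tx": 0, "ty": 0, "tz": -0.004, "turn": 0}, {"grip": 1, "tx": 0, "ty": 0, "tz": -0.007, "turn": 0}, {"grip": 1, "tx": 0, "ty": 0, "tz": -0.007, "turn": 0}]}}

```text
clock: 27.65
position: [0.5357, 0.1349, 0.0822]
ee_rot: [-2.291, -2.144, -0.016]
force: [-8.5, -0.1, 23.7]
width: 0.001
```

{"fn": "drive_tool", "kwargs": {"increments": [{"grip": 1, "tx": 0, "ty": 0, "tz": 0.05, "turn": 0}, {"grip": 1, "tx": 0, "ty": 0, "tz": 0.15, "turn": 0}, {"grip": 1, "tx": 0, "ty": 0, "tz": 0.27, "turn": 0}, {"grip": 1, "tx": 0, "ty": -0.08, "tz": 0.35, "turn": 0.05}, {"grip": 1, "tx": 0, "ty": -0.2, "tz": 0.35, "turn": 0.1}, {"grip": 1, "tx": 0.02, "ty": -0.32, "tz": 0.35, "turn": 0.15}, {"grip": 1, "tx": 0.04, "ty": -0.44, "tz": 0.35, "turn": 0.2}, {"grip": 1, "tx": 0.06, "ty": -0.56, "tz": 0.35, "turn": 0.24}, {"grip": -0.35, "tx": 0.08, "ty": -0.68, "tz": 0.35, "turn": 0.24}, {"grip": -0.35, "tx": 0.093, "ty": -0.8, "tz": 0.32, "turn": 0.24}, {"grip": -0.35, "tx": 0.093, "ty": -0.9, "tz": 0.3, "turn": 0.24}, {"grip": -0.35, "tx": 0.093, "ty": -0.95, "tz": 0.3, "turn": 0.24}, {"grip": -0.35, "tx": 0.093, "ty": -0.95, "tz": 0.3, "turn": 0.24}, {"grip": -0.35, "tx": 0.093, "ty": -0.95, "tz": 0.3, "turn": 0.24}]}}

```text
clock: 29.05
position: [0.5728, -0.245, 0.2019]
ee_rot: [-2.004, -2.412, -0.016]
force: [-0.3, 0.9, 0.2]
width: 0.477
```

```bash
python3 rel.py
```

```text
[ 0.57276875 -0.2450024   0.20193295] [-0.032, -0.009, -0.018, 0.004, -0.002, 0.001, -0.003] yaw -349.43853678689277
green none
violet [252, 65, 57, 50, 2787] [ 0.5596 -0.1599] [43.55968162 35.92888638] 10.505809783935547
yellow [172, 293, 13, 37, 185] [ 0.5018 -0.3683] [39.99164701  7.12360721] 85.67670440673828
```

{"fn": "drive_tool", "kwargs": {"increments": [{"grip": -0.35, "tx": -0.033, "ty": 0.1, "tz": 0, "turn": 0}, {"grip": -0.35, "tx": -0.033, "ty": 0.2, "tz": -0.03, "turn": 0}, {"grip": -0.35, "tx": -0.033, "ty": 0.213, "tz": -0.1, "turn": 0}, {"grip": -0.35, "tx": -0.033, "ty": 0.213, "tz": -0.2, "turn": 0}, {"grip": -0.35, "tx": -0.033, "ty": 0.213, "tz": -0.3, "turn": 0}, {"grip": -0.35, "tx": -0.033, "ty": 0.213, "tz": -0.34, "turn": 0}, {"grip": -0.35, "tx": -0.033, "ty": 0.213, "tz": -0.356, "turn": 0}, {"grip": -0.35, "tx": -0.033, "ty": 0.213, "tz": -0.356, "turn": 0}, {"grip": -0.35, "tx": -0.033, "ty": 0.213, "tz": -0.356, "turn": 0}, {"grip": 1, "tx": -0.033, "ty": 0.213, "tz": -0.356, "turn": 0}, {"grip": 1, "tx": -0.033, "ty": 0.213, "tz": -0.356, "turn": 0}, {"grip": 1, "tx": -0.033, "ty": 0.213, "tz": -0.356, "turn": 0}, {"grip": 1, "tx": -0.033, "ty": 0.213, "tz": -0.356, "turn": 0}, {"grip": 1, "tx": -0.033, "ty": 0.213, "tz": -0.356, "turn": 0}], "newtons": 35}}

```text
clock: 30.5
position: [0.5603, -0.1589, 0.0602]
ee_rot: [-2.003, -2.415, -0.018]
force: [-0.5, -0.2, 6.3]
width: 0.471
```

{"fn": "drive_tool", "kwargs": {"increments": [{"grip": 1, "tx": 0, "ty": 0, "tz": 0.02, "turn": 0}, {"grip": 1, "tx": 0, "ty": 0, "tz": 0.07, "turn": 0}, {"grip": 1, "tx": 0, "ty": 0, "tz": 0.15, "turn": 0}, {"grip": 1, "tx": 0, "ty": 0, "tz": 0.23, "turn": 0}, {"grip": 1, "tx": 0.02, "ty": 0.06, "tz": 0.31, "turn": -0.02}, {"grip": 1, "tx": 0.04, "ty": 0.14, "tz": 0.36, "turn": -0.05}, {"grip": 1, "tx": 0.07, "ty": 0.22, "tz": 0.38, "turn": -0.09}, {"grip": 1, "tx": 0.1, "ty": 0.31, "tz": 0.38, "turn": -0.13}, {"grip": 1, "tx": 0.13, "ty": 0.4, "tz": 0.38, "turn": -0.17}, {"grip": 1, "tx": 0.16, "ty": 0.49, "tz": 0.38, "turn": -0.2}, {"grip": 1, "tx": 0.19, "ty": 0.58, "tz": 0.38, "turn": -0.235}, {"grip": 1, "tx": 0.19, "ty": 0.66, "tz": 0.36, "turn": -0.235}, {"grip": 1, "tx": 0.19, "ty": 0.719, "tz": 0.3, "turn": -0.235}, {"grip": 1, "tx": 0.19, "ty": 0.719, "tz": 0.23, "turn": -0.235}, {"grip": 1, "tx": 0.19, "ty": 0.719, "tz": 0.17, "turn": -0.235}, {"grip": 1, "tx": 0.19, "ty": 0.719, "tz": 0.15, "turn": -0.235}, {"grip": 1, "tx": 0.19, "ty": 0.719, "tz": 0.15, "turn": -0.235}]}}

```text
clock: 32.2
position: [0.6356, 0.1284, 0.1195]
ee_rot: [-2.285, -2.15, -0.015]
force: [-0.3, -0.0, -0.5]
width: 0.472
```

Run:
```python
from h import *
import cv2
print(S["force"],S["position"],S["ee_rot"],S["width"])
im=get_image("wrist")[:,:,::-1]
cv2.imwrite("pics/w6.png",cv2.resize(im[80:330,80:480],None,fx=2,fy=2,interpolation=cv2.INTER_CUBIC))
print(proj("wrist",[[S["position"][0],S["position"][1],.03]]))
```

```text
[-0.29843615 -0.0226001  -0.53659051] [0.63563196 0.12839437 0.1195313 ] [-2.28478509 -2.15045615 -0.01521355] 0.4722429971401835
[[277.02448926 214.82306991]]
```

View pics/w6.png

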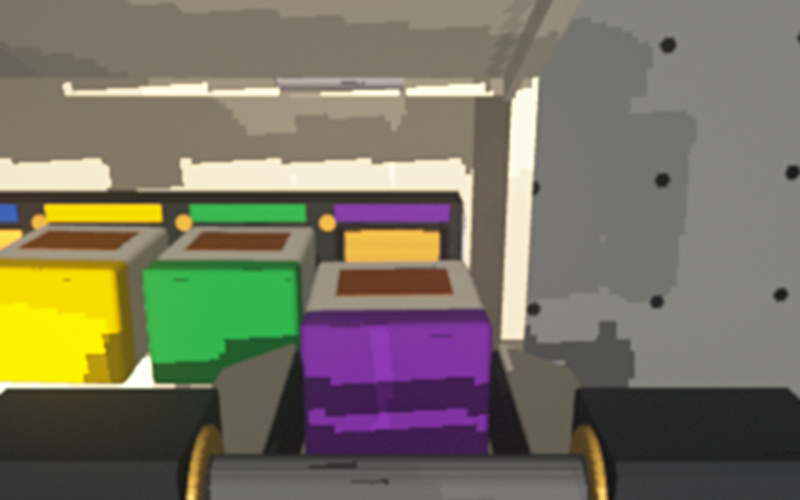

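The violet marker is centred at full-image px 276 (tool axis 277), so x is within a millimetre. Green and yellow sit level in their sockets. Lowering to just above the wall.

{"fn": "drive_tool", "kwargs": {"increments": [{"grip": 1, "tx": -0.001, "ty": 0.001, "tz": -0.02, "turn": 0}, {"grip": 1, "tx": -0.001, "ty": 0.001, "tz": -0.04, "turn": 0}, {"grip": 1, "tx": -0.001, "ty": 0.001, "tz": -0.055, "turn": 0}, {"grip": 1, "tx": -0.001, "ty": 0.001, "tz": -0.062, "turn": 0}, {"grip": 1, "tx": -0.001, "ty": 0.001, "tz": -0.062, "turn": 0}, {"grip": 1, "tx": -0.001, "ty": 0.001, "tz": -0.062, "turn": 0}]}}

```text
clock: 32.85
position: [0.6362, 0.1286, 0.096]
ee_rot: [-2.286, -2.151, -0.018]
force: [0.6, 0.1, -1.2]
width: 0.47
```

{"fn": "drive_tool", "kwargs": {"increments": [{"grip": 1, "tx": -0.002, "ty": 0.0, "tz": -0.003, "turn": 0}, {"grip": 1, "tx": -0.002, "ty": 0.0, "tz": -0.004, "turn": 0}, {"grip": 1, "tx": -0.002, "ty": 0.0, "tz": -0.004, "turn": 0}]}}

```text
clock: 33.15
position: [0.6354, 0.1287, 0.0945]
ee_rot: [-2.286, -2.151, -0.018]
force: [0.7, 0.1, -0.8]
width: 0.473
```

{"fn": "drive_tool", "kwargs": {"increments": [{"grip": -0.15, "tx": 0, "ty": 0, "tz": 0, "turn": 0}, {"grip": -0.15, "tx": 0, "ty": 0, "tz": 0, "turn": 0}, {"grip": -0.15, "tx": 0, "ty": 0, "tz": 0.02, "turn": 0}, {"grip": 1, "tx": 0, "ty": 0, "tz": 0.08, "turn": 0}, {"grip": 1, "tx": 0, "ty": 0, "tz": 0.08, "turn": 0}, {"grip": 1, "tx": 0, "ty": 0, "tz": 0.08, "turn": 0}, {"grip": 1, "tx": 0, "ty": 0, "tz": 0.08, "turn": 0}]}}

```text
clock: 33.85
position: [0.6351, 0.1288, 0.1263]
ee_rot: [-2.285, -2.151, -0.018]
force: [0.1, -0.5, -0.4]
width: 0.277
```

Run:
```python
from h import *
import cv2
print(S["force"],S["position"],S["width"])
im=get_image("wrist")[:,:,::-1]
cv2.imwrite("pics/w7.png",cv2.resize(im[80:330,80:480],None,fx=2,fy=2,interpolation=cv2.INTER_CUBIC))
```

```text
[ 0.07221333 -0.47435209 -0.37529666] [0.63510324 0.12881399 0.12626762] 0.27697586386912615
```

View pics/w7.png

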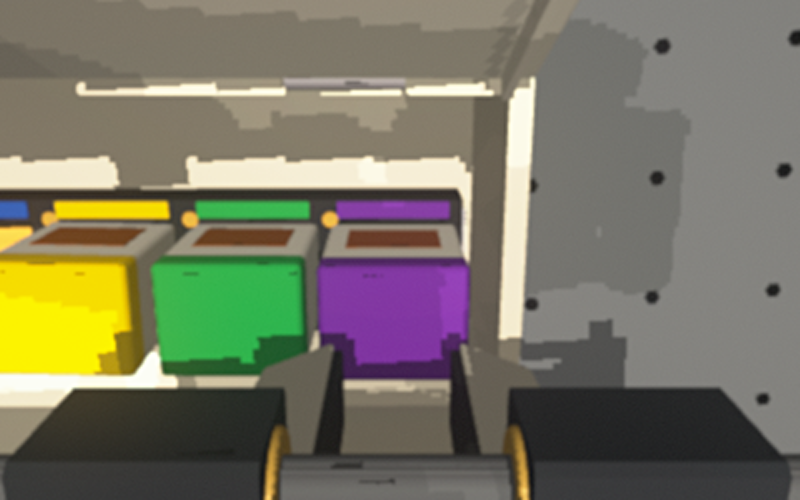

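Violet dropped in and is standing straight, its top just above green's. Pressing it home.

{"fn": "drive_tool", "kwargs": {"increments": [{"grip": 1, "tx": 0, "ty": 0, "tz": 0, "turn": 0}, {"grip": 1, "tx": 0, "ty": 0, "tz": 0, "turn": 0}, {"grip": 1, "tx": 0, "ty": 0, "tz": -0.03, "turn": 0}, {"grip": 1, "tx": 0, "ty": 0, "tz": -0.06, "turn": 0}, {"grip": 1, "tx": 0, "ty": 0, "tz": -0.08, "turn": 0}, {"grip": 1, "tx": 0, "ty": 0, "tz": -0.09, "turn": 0}, {"grip": 1, "tx": 0, "ty": 0, "tz": -0.097, "turn": 0}, {"grip": 1, "tx": 0, "ty": 0, "tz": -0.104, "turn": 0}, {"grip": 1, "tx": 0, "ty": 0, "tz": -0.11, "turn": 0}, {"grip": 1, "tx": 0, "ty": 0, "tz": -0.114, "turn": 0}, {"grip": 1, "tx": 0, "ty": 0, "tz": -0.114, "turn": 0}]}}

```text
clock: 35.0
position: [0.6352, 0.1286, 0.0824]
ee_rot: [-2.285, -2.15, -0.019]
force: [-8.4, -0.5, 19.4]
width: 0.002
```

{"fn": "drive_tool", "kwargs": {"increments": [{"grip": 1, "tx": 0, "ty": 0, "tz": 0.05, "turn": 0}, {"grip": 1, "tx": 0, "ty": 0, "tz": 0.15, "turn": 0}, {"grip": 1, "tx": 0, "ty": 0, "tz": 0.27, "turn": 0}, {"grip": 1, "tx": 0, "ty": 0, "tz": 0.39, "turn": 0}, {"grip": 1, "tx": -0.05, "ty": 0, "tz": 0.5, "turn": 0}, {"grip": 1, "tx": -0.12, "ty": 0.08, "tz": 0.53, "turn": 0}, {"grip": 1, "tx": -0.19, "ty": 0.18, "tz": 0.53, "turn": 0}, {"grip": 1, "tx": -0.218, "ty": 0.28, "tz": 0.53, "turn": 0}, {"grip": 1, "tx": -0.218, "ty": 0.38, "tz": 0.53, "turn": 0}, {"grip": 1, "tx": -0.218, "ty": 0.43, "tz": 0.53, "turn": 0}, {"grip": 1, "tx": -0.218, "ty": 0.43, "tz": 0.53, "turn": 0}, {"grip": 1, "tx": -0.218, "ty": 0.43, "tz": 0.53, "turn": 0}]}}

```text
clock: 36.2
position: [0.5484, 0.2997, 0.2942]
ee_rot: [-2.287, -2.15, -0.018]
force: [-0.4, -1.3, 1.0]
width: 0.008
```

Run:
```python
from h import *
import cv2
print(S["force"],S["position"],S["width"])
t=get_image("top")[:,:,::-1]; s=get_image("side")[:,:,::-1]
cv2.imwrite("pics/c8.png",np.vstack([cv2.resize(s[60:400],None,fx=1.0,fy=1.0),t[150:400]]))
```

```text
[-0.3642612  -1.26323148  1.01897155] [0.54835799 0.29972098 0.29422204] 0.008293448199674536
```

View pics/c8.png

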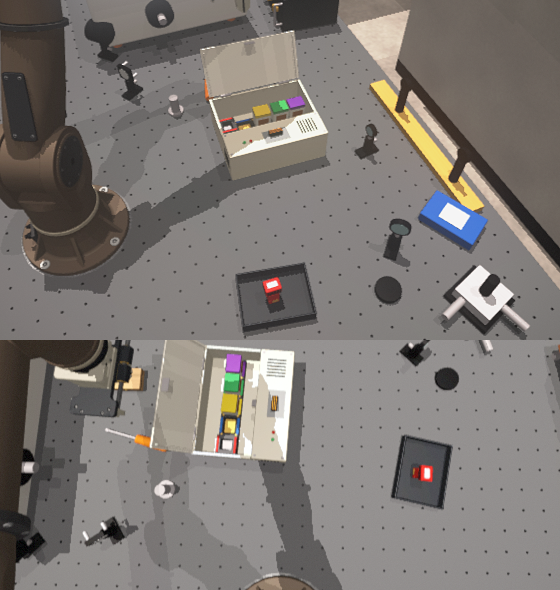

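The carrier stands in the tray, the three relays are in their sockets, the cover is open, and the tool is behind it. Swinging it down.

{"fn": "drive_tool", "kwargs": {"increments": [{"grip": 1, "tx": 0, "ty": 0, "tz": -0.1, "turn": 0}, {"grip": 1, "tx": 0, "ty": 0, "tz": -0.2, "turn": 0}, {"grip": 1, "tx": 0, "ty": 0, "tz": -0.223, "turn": 0}, {"grip": 1, "tx": -0.003, "ty": -0.04, "tz": -0.223, "turn": 0}, {"grip": 1, "tx": -0.005, "ty": -0.078, "tz": -0.223, "turn": 0}, {"grip": 1, "tx": -0.007, "ty": -0.11, "tz": -0.215, "turn": 0}, {"grip": 1, "tx": -0.0085, "ty": -0.14, "tz": -0.21, "turn": 0}, {"grip": 1, "tx": -0.01, "ty": -0.17, "tz": -0.204, "turn": 0}, {"grip": 1, "tx": -0.013, "ty": -0.207, "tz": -0.198, "turn": 0}, {"grip": 1, "tx": -0.014, "ty": -0.23, "tz": -0.198, "turn": 0}, {"grip": 1, "tx": -0.0155, "ty": -0.252, "tz": -0.198, "turn": 0}, {"grip": 1, "tx": -0.0175, "ty": -0.287, "tz": -0.2, "turn": 0}, {"grip": 1, "tx": -0.019, "ty": -0.31, "tz": -0.208, "turn": 0}, {"grip": 1, "tx": -0.02, "ty": -0.332, "tz": -0.2155, "turn": 0}, {"grip": 1, "tx": -0.021, "ty": -0.35, "tz": -0.225, "turn": 0}, {"grip": 1, "tx": -0.0225, "ty": -0.369, "tz": -0.2355, "turn": 0}]}}

```text
clock: 37.9
position: [0.5396, 0.1504, 0.2]
ee_rot: [-2.289, -2.148, -0.019]
force: [-0.1, 3.2, -0.5]
width: 0.004
```

{"fn": "drive_tool", "kwargs": {"increments": [{"grip": 1, "tx": -0.001, "ty": -0.016, "tz": -0.013, "turn": 0}, {"grip": 1, "tx": -0.002, "ty": -0.031, "tz": -0.0275, "turn": 0}, {"grip": 1, "tx": -0.003, "ty": -0.048, "tz": -0.042, "turn": 0}, {"grip": 1, "tx": -0.004, "ty": -0.064, "tz": -0.0575, "turn": 0}, {"grip": 1, "tx": -0.005, "ty": -0.077, "tz": -0.075, "turn": 0}, {"grip": 1, "tx": -0.0055, "ty": -0.089, "tz": -0.0925, "turn": 0}, {"grip": 1, "tx": -0.006, "ty": -0.1, "tz": -0.112, "turn": 0}, {"grip": 1, "tx": -0.0065, "ty": -0.111, "tz": -0.1325, "turn": 0}, {"grip": 1, "tx": -0.007, "ty": -0.121, "tz": -0.16, "turn": 0}, {"grip": 1, "tx": -0.008, "ty": -0.131, "tz": -0.19, "turn": 0}, {"grip": 1, "tx": -0.008, "ty": -0.134, "tz": -0.205, "turn": 0}, {"grip": 1, "tx": -0.008, "ty": -0.136, "tz": -0.22, "turn": 0}, {"grip": 1, "tx": -0.008, "ty": -0.137, "tz": -0.23, "turn": 0}, {"grip": 1, "tx": -0.008, "ty": -0.137, "tz": -0.24, "turn": 0}, {"grip": 1, "tx": -0.008, "ty": -0.137, "tz": -0.246, "turn": 0}, {"grip": 1, "tx": -0.008, "ty": -0.137, "tz": -0.251, "turn": 0}, {"grip": 1, "tx": -0.008, "ty": -0.137, "tz": -0.254, "turn": 0}, {"grip": 1, "tx": -0.008, "ty": -0.137, "tz": -0.254, "turn": 0}]}}

```text
clock: 39.7
position: [0.5363, 0.095, 0.0989]
ee_rot: [-2.289, -2.147, -0.019]
force: [-4.4, -1.8, 11.7]
width: 0.004
```

{"fn": "drive_tool", "kwargs": {"increments": [{"grip": 1, "tx": 0, "ty": 0, "tz": -0.002, "turn": 0}, {"grip": 1, "tx": 0, "ty": 0, "tz": 0.03, "turn": 0}, {"grip": 1, "tx": 0, "ty": 0, "tz": 0.13, "turn": 0}, {"grip": 1, "tx": 0, "ty": 0, "tz": 0.25, "turn": 0}, {"grip": 1, "tx": 0, "ty": 0, "tz": 0.37, "turn": 0}, {"grip": 1, "tx": 0, "ty": 0.1, "tz": 0.45, "turn": 0}, {"grip": 1, "tx": 0, "ty": 0.22, "tz": 0.48, "turn": 0}, {"grip": 1, "tx": 0, "ty": 0.34, "tz": 0.48, "turn": 0}, {"grip": 1, "tx": 0, "ty": 0.46, "tz": 0.48, "turn": 0}, {"grip": 1, "tx": 0, "ty": 0.5, "tz": 0.48, "turn": 0}, {"grip": 1, "tx": 0, "ty": 0.5, "tz": 0.48, "turn": 0}, {"grip": 1, "tx": 0, "ty": 0.5, "tz": 0.48, "turn": 0}]}}

```text
clock: 40.9
position: [0.5365, 0.2938, 0.2909]
ee_rot: [-2.291, -2.147, -0.018]
force: [0.5, -0.7, -0.4]
width: 0.004
```

Run:
```python
from h import *
import cv2
print(S["force"],S["position"])
t=get_image("top")[:,:,::-1]; s=get_image("side")[:,:,::-1]
cv2.imwrite("pics/c9.png",np.vstack([s[60:400],t[150:400]]))
```

```text
[ 0.46427178 -0.72620998 -0.41248895] [0.53651235 0.29378313 0.29093476]
```

View pics/c9.png

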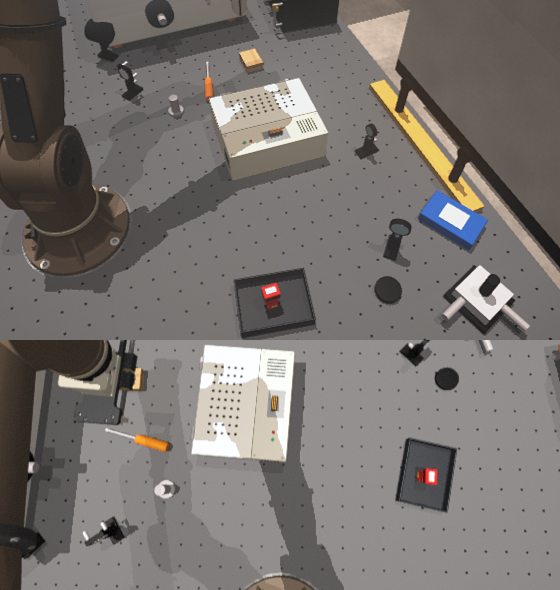

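The cover is shut and has stayed down for about a second after release, and the bystanders are untouched. The tray was nudged a few mm, but the carrier is still inside it. Handing in.

```bash
python3 -c "
from cell import *
print(sign_off())"
```

```text
the job is handed in; nothing more can be done
None
```

The job is done and handed in at about 41 s of robot time. I slid the latch and the cover sprang open. I then released the fuse carrier, pulled it out and stood it in the tray before any relay went in.

Three relays were present and there was no blue one. Green, yellow and violet went into the sockets of their own colour, each pressed until it stopped, and the cover was swung shut.

**Last checks:**
- **Relays:** the fingers stopped on the relay tops at 82.1 to 82.4 mm (home is 82 mm) under 19 to 30 N.
- **Cover:** it lay flat and stayed down after I let go, about 1 s before the final picture. I did not hear or measure the latch click.
- **Carrier and bystanders:** the carrier is still standing in the tray, and the bystanders in view are where they were.
- **Fingers and grip:** the fingers were clear of everything at hand-in, and I saw no grip slip.

**What disagreed:**
- The top camera read about 4 mm off the wrist camera in x. I used the wrist values, and the grasps and fits bore them out.
- The tray moved slightly late in the run while the robot was away from it.

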